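# Pin the lid back on the inclined test bed

## Task

The blue lid of the inclined test bed has been taken off its hinge and lies loose on the bed, out of line. Slide it sideways by its orange handle until you feel its knuckles stop gently against the back rail of the hinge, then take the hinge pin from its rest and slide it down through all five knuckles, without forcing it, until its shoulder is fully home, and let go. Leave the jar and the steel weight where they stand.

Things in the scene. Friction and masses are not known exactly. Their poses are not given: they have to be found in the camera images.
- bed: Dark steel bed plate, 150 x 180 x 12 mm, sloped 30 degrees, fixed. Origin: centre of its upper face; x points up the slope, y is level, z is the outward normal. An aluminium hinge leaf is clamped along its -y edge: axis parallel to x at z +13 mm and at y -70 mm give or take 5 mm: it was set by hand, so feel for it. Three round knuckles at x 57 to 75, 10 to 28 and -37 to -19 mm.
- stand: Fixed stand under the bed: foot 150 x 180 mm; origin 62 mm below the bed's. Hinge leaf, continued: knuckles 24 mm outside, bore 13.4 mm; the pin enters at bed x +75 mm, the plate's upper edge, beyond which nothing stands. A back rail 22 mm high, its face 11.8 mm behind the hinge axis, stops the lid's knuckles in line. A ledge 10 mm high at bed x -61 to -55 mm carries the lid's lower edge.
- lid: Loose blue lid, about 0.25 kg: leaf 110 (x) x 100 (y) x 6 mm, lying on bed and ledge; slides along bed y with some 2 to 5 N. Origin: centre of the leaf's underside; axes as the bed's. It must go 5 to 25 mm towards bed -y to stop in line with the hinge. Its two knuckles (lid x 32.5 to 52.5 and -14.5 to 5.5 mm) already lie between the bed's with 4 to 5 mm gaps. Once stopped, it shows where the hinge axis is.
- lid_handle (a point): Centre of the lid's orange handle bar, 50 (x) x 14 (y) x 40 mm (z), standing on the leaf: at lid (0, +15, +26) mm; the handle's top is 20 mm above this point, the leaf's top 20 mm below. Axes as the lid's. It is a light plastic part: a push of more than about 20 N against the stop is rough.
- lid_bore (a point): Point on the axis of the lid's two round knuckles (24 mm outside, bore 13.4 mm), half-way along them: lid (19, -66, 13) mm.
- rest: White pin rest fixed to the bench, foot 150 x 50 x 8 mm; the pin lies level in it along x, its axis 48 mm above the bench, held 7 to 15 mm behind its shoulder and 84 to 96 mm ahead of it between cheeks; it lifts straight up out of it.
- pin: Hinge pin, about 0.18 kg, long axis x. Origin on the axis at the shoulder. Towards -x a steel shank, 12 mm diameter, 126 mm long, its last 8 mm tapering to 10 mm. Towards +x a collar 20 mm diameter x 6 mm, then a red handle to x +62 mm, 16 wide (y), 20 high (z). Home when the shoulder meets the topmost knuckle's upper end, tip down the slope. Do not count on its own weight to slide it in.
- pin_grip (a point): Where to grip the pin: on its axis in the red handle, 40 mm behind the shoulder. Axes as the pin's. Push with no more than about 25 N.
- pin_shoulder (a point): Centre of the pin's shoulder (the face of the collar towards the shank).
- pin_tip (a point): Centre of the tapered tip's end, 126 mm from the shoulder.
- jar_mid (a point): Bystander: white jar with green cap, 56 mm diameter, 85 mm high; this point is on its axis, half-way up.
- weight_mid (a point): Bystander: steel test weight with a neck and knob, 54 mm diameter, 72 mm high; this point is on its axis, half-way up.
- basket: White slatted basket of bottle caps, 200 x 260 x 90 mm, fixed; origin under its centre.
Mind the look-alikes: they are no part of the job. Of the things that look like the lid, the largest one is meant.

How it is judged (in metres and radians):
On the way:
1. the pin's tip has entered the upper knuckle of the lid (x of pin_tip in the frame of lid between -0.09 and 0.045 m and y of pin_tip in the frame of lid between -0.07 and -0.062 m and z of pin_tip in the frame of lid between 0.009 and 0.017 m), for 0.1 s.
At the end, for the whole second after the job is handed in: The pin lies along the hinge (within 0.04 rad), on the axis of the lid's bores and at the hinge's height (within 3 mm), its shoulder within 5 mm of the topmost knuckle's upper end, so it runs through all five knuckles; the lid lies flat and square on the bed; both are at rest (y of lid_bore in the frame of bed between -0.078 and -0.062 m and z of lid_bore in the frame of bed between 0.01 and 0.016 m and angle between the x axis of lid and the x axis of bed, either way round below 0.05 rad and angle between the z axis of lid and the z axis of bed, either way round below 0.06 rad and x of pin_shoulder in the frame of bed between 0.07 and 0.08 m and x of pin_tip in the frame of bed between -0.056 and -0.046 m and angle between the x axis of pin and the x axis of bed, either way round below 0.04 rad and y of pin_shoulder in the frame of lid between -0.069 and -0.063 m and z of pin_shoulder in the frame of bed between 0.01 and 0.016 m and y of pin_tip in the frame of lid between -0.069 and -0.063 m and z of pin_tip in the frame of bed between 0.01 and 0.016 m and linear speed of each of pin, lid below 0.01 m/s); the robot touches nothing.
It fails at once if the lid is pressed on the bed or its hinge with more than 45 N (contact force between lid and bed above 45 N).
It fails at once if the pin is pressed on the bed's hinge with more than 60 N (contact force between pin and bed above 60 N).
It fails at once if the jar is moved by more than 25 mm (distance of jar_mid from where it was at the start of the episode above 0.025 m).
It fails at once if the steel weight is moved by more than 25 mm (distance of weight_mid from where it was at the start of the episode above 0.025 m).
It also fails if it takes over 56 s, if anything falls off the work surface, if the arm or the gripper's body presses on something with over 40 N, if the wrist force passes 120 N, or if a joint passes its speed limit or range.

## Robot

A 7-joint arm with a two-finger parallel gripper is mounted at the origin on the work surface. World frame = base frame: x ahead of the robot, y to its left, z up, the work surface at z = 0. Lengths are in mm, angles in rad, forces in N, time in s.
With the tool pointing down it reaches from about 400 to 925 mm from the base axis. Payload 4.1 kg.
Tool frame: the origin (TCP) lies at the very end of the fingers, on their centre line; the grasp point (between the pads) lies 19 mm behind it; z points along the fingers, y is the line along which they close (so a half turn about z gives the same grasp; the last joint's range is limited). The gripper opens to 85 mm and grips with 20 to 120 N. Pads are 22 mm wide; open, the fingers measure 114 mm over their backs; the gripper's body (76 mm by 85 mm) begins 54 mm behind the grasp point. The pads swing forward as they close: fully open they stand 13 mm farther back than shut.
Start: joints at [1.25, 0.398, 0.045, 1.537, -0.019, 1.207, -0.051], TCP at [143.026, -634.103, 231.347] pointing down, gripper open.
Joint ranges: [-2.82, 2.82], [-0.49, 2.23], [-1.37, 1.46], [0, 2.46], [-1.36, 4.5], [0.23, 2], [-2.94, 2.94]. Speed limits (rad/s): [2.57, 2.57, 3.14, 3.14, 3.14, 3.14, 3.14].

## Interface

Orientations are given as a unit quaternion [w, x, y, z].
In Python, from rig import env, cams, hand_in gives the robot as it stands.
- The arm moves only by the shell command python3 -m jog 'ROWS'. ROWS is JSON, a list of rows, each an object of numbers: "gripper": the opening in per cent of the stroke, from 0 (shut) to 100 (fully open); "x", "y", "z": the shift along the world's x, y, z in cm; "rx", "ry", "rz": the turn, a rotation vector about the world's x, y, z in rad. In form: [{"gripper": .., "x": .., "y": .., "z": .., "rx": .., "ry": .., "rz": ..}, ...]. A call has 1 to 20 rows; each row shifts and turns the commanded pose from where the row before left it; what a row does not reach is not made up. A row lasts 1/8 s, in which the tool goes at most 62.5 mm and 10.7 degrees, less where a joint would pass 70% of its speed; a pose out of reach is approached as far as the arm can. A call is refused whole if a number of a shift passes 6.25 or a number of a turn 0.188, either way. A call with a gripper value outside its range is refused whole. The fingers move at their own pace and stop on an object; the grip force is fixed at half the most. Time passes only in rows, so rows that do not move let the fingers close. It gives the time, the measured TCP pose, the force, the opening and the grip force at its end, in the units of the state.
- env.read_state(): the state, without advancing time (a new reading comes with each control period).
- cams.camera(name): name is "scene" or "top"; returns a dict with "frame" (400x640x3 uint8, blue, green, red), "K" (3x3 intrinsics, pixels), "eye" and "orientation" of the camera in the world. Camera axes: x right, y down, z forward; pixel columns grow to the right and rows downward; lengths in mm; the calibration is good to about 2 mm. A picture is of the moment at which its call begins. There is no depth.
- hand_in(): hands the job in; it is judged then, once.
The state is a dict: "time": time; "q": joint angles; "qvel": joint speeds; "joint_efforts": joint torques, N m; "eef_pos": TCP position; "orientation": TCP orientation; "wrist_force": force on the tool from outside, world axes, zero at the start; "wrist_torque": the same for the moment, N m; "gripper_width": finger opening in mm; "grip_force": force on a finger pad.
Only numpy, scipy, OpenCV 4.12 (cv2) and the standard library are available. Lean on these libraries where they do the work, as an engineer would, in place of code of your own. Each camera call takes 0.05 s, during which the arm holds its last target. There are 200 camera calls.

## Working session

There is one attempt and no reset: what is moved stays moved. The work goes in short steps, Python scripts to look and compute and a shell command to move; the robot and the scene stay as the last step left them, time stands still between calls to the robot, and variables do not carry over. Pictures are saved under pics/ and viewed, at most 10 in all, crops included, and the job is handed in when it is done.

```bash
ls; mkdir -p pics; python3 - <<'E'
from rig import env,cams
import cv2,numpy as np
for n in("scene","top"):
    c=cams.camera(n);cv2.imwrite(f"pics/{n}0.png",c["frame"]);print(n,c["K"],c["eye"],c["orientation"])
print(env.read_state())
E
```

```text
pics
scene [[506.06219325   0.         318.34198295]
 [  0.         506.06219325 200.99238006]
 [  0.           0.           1.        ]] [1045.96792932  825.50513379 1167.68502757] [-0.09400394  0.22027371  0.89855345 -0.36775597]
top [[369.57961209   0.         315.99618307]
 [  0.         369.57961209 206.55107774]
 [  0.           0.           1.        ]] [ 389.09234673 -116.71084987 1093.98567444] [-0.0603216   0.71201186 -0.69679985  0.0622124 ]
{'time': 0.1, 'q': array([ 1.25000293,  0.39912207,  0.04506245,  1.53769403, -0.01870603,
        1.20688126, -0.05066476]), 'qvel': array([ 0.00151991, -0.00140954,  0.00151469, -0.00383365,  0.00021719,
        0.00114455, -0.00046448]), 'joint_efforts': array([ 3.57667552e-03, -4.76261759e+01,  1.37013204e+00, -2.54949939e+01,
        1.19941769e-02,  4.97287707e-03, -1.25911100e-05]), 'eef_pos': array([ 142.88254231, -633.55546359,  230.39193337]), 'orientation': array([-8.27301225e-04,  9.93850152e-01,  1.10730157e-01, -1.53655355e-04]), 'wrist_force': array([-0.69341385,  0.12452507,  0.80042339]), 'wrist_torque': array([-0.00192779,  0.01471422,  0.03623368]), 'grip_force': 0.0, 'gripper_width': 85.21013910891956}
```

View pics/scene0.png

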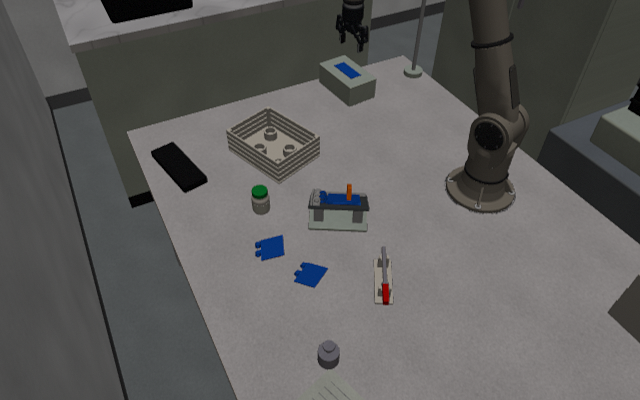

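View pics/top0.png

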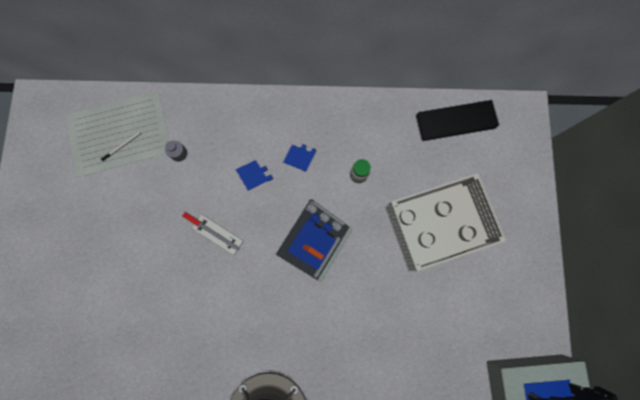

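The scene picture shows the bed near (338,205) with the lid handle at (349,190), the pin at (385,275), the jar at (261,198) and the weight at (328,353). In the top picture the bed is at (313,238), the pin rest at (213,231), the jar at (361,170) and the weight at (176,150). I'll enlarge both.

```bash
python3 - <<'E'
import cv2,numpy as np
t=cv2.imread("pics/top0.png");s=cv2.imread("pics/scene0.png")
a=cv2.resize(t[190:290,265:365],None,fx=5,fy=5,interpolation=cv2.INTER_CUBIC)
b=cv2.resize(t[200:260,175:250],(300,240),interpolation=cv2.INTER_CUBIC)
c=np.zeros((500,800,3),np.uint8);c[:,:500]=a;c[:240,500:]=b
cv2.imwrite("pics/topc.png",c)
a=cv2.resize(s[175:240,295:380],(680,520),interpolation=cv2.INTER_CUBIC)
b=cv2.resize(s[240:310,365:400],(120,240),interpolation=cv2.INTER_CUBIC)
c=np.zeros((520,800,3),np.uint8);c[:,:680]=a;c[:240,680:]=b
cv2.imwrite("pics/scenec.png",c)
E
```

```text
(no output)
```

View pics/topc.png

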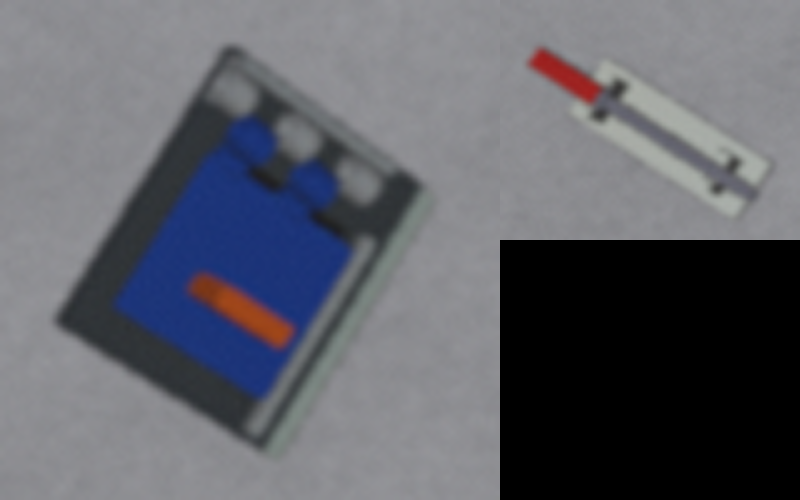

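View pics/scenec.png

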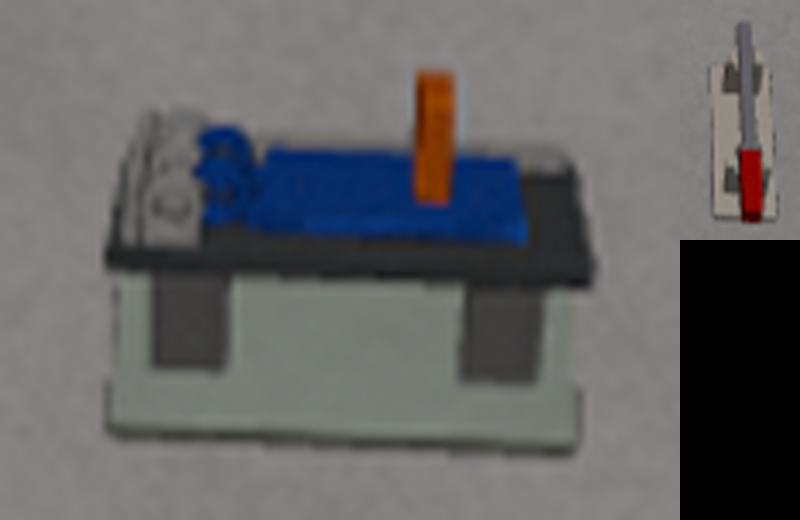

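The top crop shows the plate corners at about (228,48), (58,320), (263,448) and (421,187). It also shows the bed's three silver knuckles along the rail, the two blue lid knuckles offset from them, the orange handle near (240,310), and the red handle at the upper-left end of the pin. In the scene crop the front upper edge runs from about (108,247) to (597,263). Next I'll fit the poses.

```bash
cat > geo.py <<'E'
import numpy as np,cv2
from scipy.spatial.transform import Rotation as R
from scipy.optimize import least_squares
K={'scene':(506.06219325,318.34198295,200.99238006),'top':(369.57961209,315.99618307,206.55107774)}
P={'scene':([1045.96792932,825.50513379,1167.68502757],[-0.09400394,0.22027371,0.89855345,-0.36775597]),
   'top':([389.09234673,-116.71084987,1093.98567444],[-0.0603216,0.71201186,-0.69679985,0.0622124])}
def rot(q): return R.from_quat([q[1],q[2],q[3],q[0]])
def proj(n,X):
    p=rot(P[n][1]).inv().apply(np.atleast_2d(X)-P[n][0]); f,u,v=K[n]
    return p[:,:2]/p[:,2:]*f+[u,v]
def Rb(yaw,pitch=np.pi/6): return R.from_euler('ZY',[yaw,-pitch])   # x tilted up by pitch
def box(c,s):
    g=np.array(np.meshgrid([-1,1],[-1,1],[-1,1])).reshape(3,-1).T/2
    return np.array(c)+g*s
def cover(n,hulls,win,ss=8):
    x0,y0,w,h=win; m=np.zeros((h*ss,w*ss),np.uint8)
    for X in hulls:
        uv=(proj(n,X)-[x0,y0]+.5)*ss-.5
        cv2.fillConvexPoly(m,cv2.convexHull(np.round(uv*16).astype(np.int32)),255,shift=4)
    return cv2.resize(m,(w,h),interpolation=cv2.INTER_AREA)/255.
def fit(obs,model,p0,step):
    """obs: {cam:(win,mask)}, model(p)->hull list"""
    b=lambda m:cv2.GaussianBlur(m,(0,0),.7)
    f=lambda p:np.concatenate([(b(cover(n,model(p),w))-b(m)).ravel() for n,(w,m) in obs.items()])
    s=np.array(step)
    r=least_squares(lambda z:f(z*s),np.array(p0)/s,diff_step=None,method='trf',x_scale=1.,jac=lambda z:np.array([(f((z+d)*s)-f((z-d)*s))/1. for d in np.eye(len(s))*.5]).T)
    return r.x*s,np.sqrt(2*r.cost/sum(m.sum() for _,m in obs.values()))
def mask(img,win,kind):
    x0,y0,w,h=win; B,G,Rr=[img[y0:y0+h,x0:x0+w,i].astype(float) for i in range(3)]
    d={'warm':Rr-np.maximum(G,B)*1.0,'blue':B-Rr}[kind]
    # orange/red per-pixel saturation, normalised so pure colour ->1
    s=np.maximum(B,np.maximum(G,Rr)); sat=np.clip(d/np.maximum(s,1),0,1)
    return np.clip(sat/np.percentile(sat[sat>.2],70),0,1)
E
python3 - <<'E'
from geo import *
t=cv2.imread("pics/top0.png");s=cv2.imread("pics/scene0.png")
tc=lambda u,v:[(u+.5)/5-.5+265,(v+.5)/5-.5+190]
sc=lambda u,v:[(u+.5)/8-.5+295,(v+.5)/8-.5+175]
L=[('top',(75,-90,0),tc(228,48)),('top',(75,90,0),tc(58,320)),('top',(-75,90,0),tc(263,448)),('top',(-75,-90,0),tc(421,187)),
('scene',(75,-90,0),sc(108,247)),('scene',(75,90,0),sc(597,263)),('scene',(75,-90,-12),sc(108,268)),('scene',(75,90,-12),sc(590,287))]
def res(p):
    r=Rb(p[3]);return np.concatenate([proj(n,r.apply(X)+p[:3])[0]-uv for n,X,uv in L])
b=least_squares(res,[380,-100,62,1.05]);print('bed',b.x,np.round(b.fun.reshape(-1,2),1).tolist())
b2=least_squares(lambda p:res([p[0],p[1],62,p[2]]),[380,-100,1.05]);print('bed z62',b2.x,np.round(b2.fun.reshape(-1,2),1).tolist())
x,y,yaw=b2.x;bo=np.array([x,y,62]);r=Rb(yaw)
print('foot',proj('scene',np.array(bo)+Rb(yaw,0).apply([[75,-90,-62],[75,90,-62]])),sc(108,437),sc(575,455))
# handle
obs={'top':((295,235,40,35),),'scene':((335,175,30,35),)}
obs={n:(w[0],mask({'top':t,'scene':s}[n],w[0],'warm')) for n,w in obs.items()}
h0=bo+r.apply([0,35,42])
p,c=fit(obs,lambda p:[Rb(p[3]).apply(box([0,0,0],[50,14,40]))+p[:3]],[*h0,yaw],[2,2,2,.03])
print('handle',p,c,'in bed',r.inv().apply(p[:3]-bo))
# lid via blue+orange, top view only leaf + knuckles + handle
w=(270,195,80,80);m=np.maximum(mask(t,w,'blue'),mask(t,w,'warm'))
def lid(q):
    rr=Rb(q[2]);o=bo+r.apply([q[0],q[1],10]);parts=[box([0,0,3],[110,100,6]),box([0,15,26],[50,14,40]),box([42.5,-60,9],[20,36,18]),box([-4.5,-60,9],[20,36,18])]
    return [rr.apply(X)+o for X in parts]
print('lid in bed',*fit({'top':(w,m)},lid,[0,15,yaw],[2,2,.03]))
# pin
obs={'top':((175,203,35,30),),'scene':((372,278,25,32),)}
obs={n:(w[0],mask({'top':t,'scene':s}[n],w[0],'warm')) for n,w in obs.items()}
def pin(q):
    rr=Rb(q[3],0);a=np.linspace(0,2*np.pi,24)
    cyl=lambda rad,x0,x1:np.array([[x,rad*np.cos(k),rad*np.sin(k)] for x in(x0,x1) for k in a])
    return [rr.apply(X)+q[:3] for X in(box([34,0,0],[56,16,20]),)]
p,c=fit(obs,pin,[430,180,48,yaw],[2,2,2,.03]);print('pin free',p,c)
p,c=fit(obs,lambda q:pin([q[0],q[1],48,q[2]]),[*p[:2],yaw],[2,2,.03]);print('pin z48',p,c)
np.save('est.npy',np.r_[b2.x,p])
E
```

```text
bed [ 475.09291308 -113.80738567   63.50648864    1.04357567] [[0.7, -0.8], [-0.7, 1.3], [-0.3, 0.9], [0.4, -0.7], [-0.4, -0.5], [-0.2, -0.3], [-0.5, 0.8], [0.4, 0.6]]
bed z62 [ 474.92826082 -114.18416435    1.04370986] [[0.8, -0.7], [-0.5, 1.4], [-0.2, 1.0], [0.4, -0.6], [-0.4, -0.3], [-0.3, -0.1], [-0.5, 1.0], [0.4, 0.9]]
foot [[307.68876054 230.10716942]
 [366.46865071 232.29964522]] [308.0625, 229.1875] [366.4375, 231.4375]
handle [ 441.30373278 -111.1516356    84.91250779    1.03054037] 0.2163459179090086 in bed [-0.92165598 30.58629726 26.98920341]
lid in bed [ 4.84853066 16.58981156  1.02077899] 0.1845513192787016
pin free [430.         180.          48.           1.04370986] 0.8520411176941589
pin z48 [430.         180.           1.04370986] 0.8520411176941589
```

```bash
python3 - <<'E'
from geo import *
t=cv2.imread("pics/top0.png");s=cv2.imread("pics/scene0.png")
x,y,yaw=np.load('est.npy')[:3];bo=np.array([x,y,62.]);r=Rb(yaw)
w=(270,195,80,80);m=np.maximum(mask(t,w,'blue'),mask(t,w,'warm'))
def lid(q):
    rr=Rb(q[2]);o=bo+r.apply([q[0],q[1],0]);parts=[box([0,0,3],[110,100,6]),box([0,15,26],[50,14,40]),box([42.5,-62,12],[20,32,24]),box([-4.5,-62,12],[20,32,24])]
    return [rr.apply(X)+o for X in parts]
print('lid in bed',*fit({'top':(w,m)},lid,[0,15,yaw],[2,2,.03]))
wins={'top':(175,203,35,30),'scene':(372,278,25,32)};I={'top':t,'scene':s}
obs={n:(w,mask(I[n],w,'warm')) for n,w in wins.items()}
cen={n:(np.array([(m*np.arange(w[2])).sum(),(m.T*np.arange(w[3])).sum()])/m.sum()+w[:2]) for n,(w,m) in obs.items()};print(cen)
c0=least_squares(lambda X:np.concatenate([proj(n,X)[0]-cen[n] for n in cen]),[450,230,48]);print('red centre',c0.x,c0.fun)
rr0=Rb(yaw,0).apply([34,0,0])
pin=lambda q:[Rb(q[3],0).apply(box([34,0,0],[56,16,20]))+q[:3]]
p,c=fit(obs,pin,[*(c0.x-rr0),yaw],[2,2,2,.03]);print('pin free',p,c)
p,c=fit(obs,lambda q:pin([q[0],q[1],48,q[2]]),[*p[:2],yaw],[2,2,.03]);print('pin z48',p,c)
# yaw from the shank: darkest ridge in top view; print projected shank line vs. tip
X=np.array([p[0],p[1],48]);ax=Rb(p[2],0)
print('tip/shoulder/end px top',proj('top',X+ax.apply([[-126,0,0],[0,0,0],[62,0,0]])),'scene',proj('scene',X+ax.apply([[-126,0,0],[0,0,0],[62,0,0]])))
print('grip',X+ax.apply([40,0,0]))
np.save('est.npy',np.r_[x,y,yaw,p])
b=cv2.resize(t[200:260,175:250],(800,640)[:2],interpolation=cv2.INTER_CUBIC)[:600]
b=cv2.resize(t[205:255,178:244],(792,600),interpolation=cv2.INTER_CUBIC)
q=(proj('top',X+ax.apply([[-126,0,0],[62,0,0]]))-[178,205]+.5)*12-.5
cv2.line(b,*[tuple(int(k) for k in v) for v in q],(0,255,0),1);cv2.imwrite('pics/pinov.png',b)
E
```

```text
lid in bed [-1.47797168e-02  1.63967807e+01  1.03513591e+00] 0.1806453903065593
{'top': array([190.91951669, 218.51522311]), 'scene': array([384.87620902, 293.53208596])}
red centre [530.00156201 236.9779819   51.33448657] [ 0.12765461 -0.17129834  0.20046845  0.00664559]
pin free [512.08562569 207.66269701  50.20781744   1.03381053] 0.24102385875269072
pin z48 [511.62979428 207.33940133   1.0327528 ] 0.2472477295816917
tip/shoulder/end px top [[238.06995422 248.75520204]
 [201.33921078 225.13128338]
 [183.54767565 213.6883955 ]] scene [[383.01679776 246.96584123]
 [384.67510158 283.35282991]
 [385.57303968 303.05565096]]
grip [532.1280712  241.68791867  48.        ]
```

View pics/pinov.png

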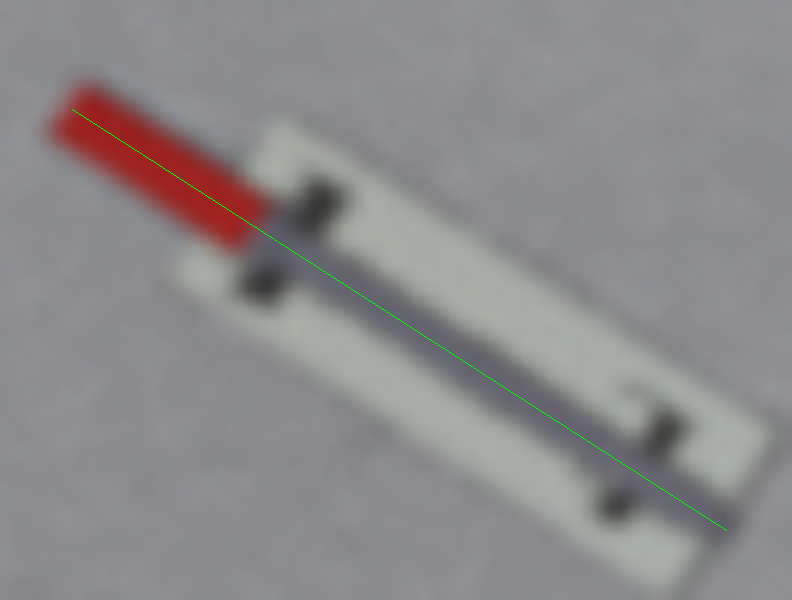

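The overlay shows the pin axis running from the red end at about (72,108) to the tip at about (735,518). The fit is good to about 1 px, and the yaw is about 1.04 to 1.05. I'll add a helper that prints the shift needed, and first feel the height of the leaf.

```bash
cat > go.py <<'E'
import sys
from geo import *
from rig import env
YAW=1.04; BO=np.array([474.9,-114.2,62.]); RB=Rb(YAW)
def tool(pitch=np.pi/6): return Rb(YAW,pitch)*R.from_euler('x',np.pi)   # tool x along bed x, z into the plate
def need(p,pitch=np.pi/6):
    s=env.read_state(); cur=rot(s['orientation'])
    rv=(tool(pitch)*cur.inv()).as_rotvec()
    print('shift cm',np.round((p-s['eef_pos'])/10,3),'turn',np.round(rv,4),'| tcp bed',np.round(RB.inv().apply(s['eef_pos']-BO),2),
          'F bed',np.round(RB.inv().apply(s['wrist_force']),1),'w',round(s['gripper_width'],1),'t',round(s['time'],2))
def bed(*c): return BO+RB.apply(c)
if __name__=='__main__':
    a=[float(v) for v in sys.argv[1:]]
    print('bed x,y,z axes per mm in cm:',np.round(RB.as_matrix().T/10,4).tolist()); need(bed(*a[:3]),*( [np.radians(a[3])] if len(a)>3 else []))
E
python3 go.py 0 -4 40
```

```text
bed x,y,z axes per mm in cm: [[0.0438, 0.0747, 0.05], [-0.0862, 0.0506, -0.0], [-0.0253, -0.0431, 0.0866]]
shift cm [ 32.534  50.008 -13.375] turn [ 0.3162 -0.4357  0.7984] | tcp bed [-449.25   23.43  453.82] F bed [0.2 0.7 0.8] w 85.2 t 0.1
```

```bash
python3 -m jog '[{"gripper":0,"x":3.25,"y":5,"rx":0.0527,"ry":-0.0726,"rz":0.1331},{"x":3.25,"y":5,"rx":0.0527,"ry":-0.0726,"rz":0.1331},{"x":3.25,"y":5,"rx":0.0527,"ry":-0.0726,"rz":0.1331},{"x":3.25,"y":5,"rx":0.0527,"ry":-0.0726,"rz":0.1331},{"x":3.25,"y":5,"rx":0.0527,"ry":-0.0726,"rz":0.1331},{"x":3.25,"y":5,"rx":0.0527,"ry":-0.0726,"rz":0.1331},{"x":3.25,"y":5},{"x":3.25,"y":5},{"x":3.25,"y":5},{"x":3.25,"y":5},{"z":-4},{"z":-4},{"z":-4},{},{}]'; python3 go.py 0 -4 10
```

```text
bed x,y,z axes per mm in cm: [[0.0438, 0.0747, 0.05], [-0.0862, 0.0506, -0.0], [-0.0253, -0.0431, 0.0866]]
shift cm [ 33.294  51.302 -15.973] turn [ 0.3162 -0.4357  0.7984] | tcp bed [-449.25   23.43  453.82] F bed [0.2 0.7 0.8] w 85.2 t 0.1invalid input
```

```bash
python3 -m jog '[{"gripper":0,"x":0,"y":0,"z":0.1,"rx":0,"ry":0,"rz":0}]'; python3 -m jog '[{"gripper":0,"z":0.1}]';python3 -m jog '[{"z":-0.2}]'
```

```text
time: 0.22
eef_pos: [142.9, -633.7, 231.7]
orientation: [-0.001, 0.994, 0.111, -0.0]
wrist_force: [0.2, -0.6, 0.2]
gripper_width: 69.7
grip_force: 0.0invalid input
invalid input
```

Every row must carry all seven keys.

```bash
python3 -m jog '[{"gripper":0,"x":3.25,"y":5,"z":0,"rx":0.0527,"ry":-0.0726,"rz":0.1331},{"gripper":0,"x":3.25,"y":5,"z":0,"rx":0.0527,"ry":-0.0726,"rz":0.1331},{"gripper":0,"x":3.25,"y":5,"z":0,"rx":0.0527,"ry":-0.0726,"rz":0.1331},{"gripper":0,"x":3.25,"y":5,"z":0,"rx":0.0527,"ry":-0.0726,"rz":0.1331},{"gripper":0,"x":3.25,"y":5,"z":0,"rx":0.0527,"ry":-0.0726,"rz":0.1331},{"gripper":0,"x":3.25,"y":5,"z":0,"rx":0.0527,"ry":-0.0726,"rz":0.1331},{"gripper":0,"x":3.25,"y":5,"z":0,"rx":0,"ry":0,"rz":0},{"gripper":0,"x":3.25,"y":5,"z":0,"rx":0,"ry":0,"rz":0},{"gripper":0,"x":3.25,"y":5,"z":0,"rx":0,"ry":0,"rz":0},{"gripper":0,"x":3.25,"y":5,"z":0,"rx":0,"ry":0,"rz":0},{"gripper":0,"x":0,"y":0,"z":-4,"rx":0,"ry":0,"rz":0},{"gripper":0,"x":0,"y":0,"z":-4,"rx":0,"ry":0,"rz":0},{"gripper":0,"x":0,"y":0,"z":-4,"rx":0,"ry":0,"rz":0},{"gripper":0,"x":0,"y":0,"z":0,"rx":0,"ry":0,"rz":0},{"gripper":0,"x":0,"y":0,"z":0,"rx":0,"ry":0,"rz":0}]'; python3 go.py 0 -4 10
```

```text
time: 2.1
eef_pos: [468.9, -134.5, 113.6]
orientation: [-0.127, 0.838, 0.48, 0.226]
wrist_force: [-0.1, -0.3, -0.0]
gripper_width: 0.1
grip_force: 0.0
bed x,y,z axes per mm in cm: [[0.0438, 0.0747, 0.05], [-0.0862, 0.0506, -0.0], [-0.0253, -0.0431, 0.0866]]
shift cm [ 0.689  1.4   -4.294] turn [0.0014 0.0029 0.0011] | tcp bed [ 7.99 -5.15 54.97] F bed [-0.3 -0.   0.1] w 0.1 t 2.1
```

```bash
python3 -m jog '[{"gripper":0,"x":0.38,"y":0.646,"z":-1.3,"rx":0,"ry":0,"rz":0},{"gripper":0,"x":0.38,"y":0.646,"z":-1.3,"rx":0,"ry":0,"rz":0},{"gripper":0,"x":0.3,"y":0.517,"z":-1.04,"rx":0,"ry":0,"rz":0},{"gripper":0,"x":0,"y":0,"z":0,"rx":0.0014,"ry":0.0029,"rz":0.0011},{"gripper":0,"x":0,"y":0,"z":0,"rx":0,"ry":0,"rz":0}]'; python3 go.py 0 -4 8
```

```text
time: 2.72
eef_pos: [478.8, -116.1, 76.0]
orientation: [-0.129, 0.838, 0.48, 0.224]
wrist_force: [-0.5, -0.1, 0.7]
gripper_width: -0.3
grip_force: 0.0
bed x,y,z axes per mm in cm: [[0.0438, 0.0747, 0.05], [-0.0862, 0.0506, -0.0], [-0.0253, -0.0431, 0.0866]]
shift cm [-0.252 -0.355 -0.704] turn [-0.0007 -0.0014 -0.0002] | tcp bed [ 7.28 -4.38 11.93] F bed [0.  0.4 0.8] w -0.3 t 2.73
```

```bash
python3 -m jog '[{"gripper":0,"x":0.0253,"y":0.0431,"z":-0.0866,"rx":0,"ry":0,"rz":0},{"gripper":0,"x":0.0253,"y":0.0431,"z":-0.0866,"rx":0,"ry":0,"rz":0},{"gripper":0,"x":0.0253,"y":0.0431,"z":-0.0866,"rx":0,"ry":0,"rz":0},{"gripper":0,"x":0.0253,"y":0.0431,"z":-0.0866,"rx":0,"ry":0,"rz":0},{"gripper":0,"x":0,"y":0,"z":0,"rx":0,"ry":0,"rz":0}]' >/dev/null; python3 go.py 0 -4 8|tail -1; for i in 1; do python3 -m jog '[{"gripper":0,"x":0.0253,"y":0.0431,"z":-0.0866,"rx":0,"ry":0,"rz":0},{"gripper":0,"x":0,"y":0,"z":0,"rx":0,"ry":0,"rz":0}]'>/dev/null;python3 go.py 0 -4 8|tail -1; done
```

```text
shift cm [-0.328 -0.546 -0.352] turn [-0.0008 -0.0016 -0.0004] | tcp bed [ 7.28 -4.07  7.87] F bed [-0.2  0.   0.1] w -0.2 t 3.35
shift cm [-0.341 -0.547 -0.327] turn [-0.001  -0.0017 -0.0003] | tcp bed [ 7.22 -4.17  7.61] F bed [-0.3  2.2  8. ] w 0.1 t 3.6
```

```bash
python3 -m jog '[{"gripper":0,"x":-0.63,"y":-1.08,"z":2.165,"rx":0,"ry":0,"rz":0},{"gripper":40,"x":-0.63,"y":-1.08,"z":2.165,"rx":0,"ry":0,"rz":0},{"gripper":40,"x":-1.55,"y":0.91,"z":0,"rx":-0.001,"ry":-0.0017,"rz":-0.0003},{"gripper":40,"x":-1.55,"y":0.91,"z":0,"rx":0,"ry":0,"rz":0},{"gripper":40,"x":0,"y":0,"z":0,"rx":0,"ry":0,"rz":0},{"gripper":40,"x":0,"y":0,"z":0,"rx":0,"ry":0,"rz":0}]'; sed -i 's/^YAW.*/YAW=1.04; BO=np.array([474.9,-114.2,62.])+1.65*Rb(1.04).apply([0,0,1]); RB=Rb(YAW)/' go.py; python3 go.py 7 31.4 12; python3 - <<'E'
from rig import cams
import cv2
for n in("scene","top"): cv2.imwrite(f"pics/{n}1.png",cams.camera(n)["frame"])
E
```

```text
time: 4.35
eef_pos: [437.1, -117.8, 115.1]
orientation: [-0.128, 0.838, 0.48, 0.225]
wrist_force: [-0.2, -0.7, 0.7]
gripper_width: 34.2
grip_force: 0.0
bed x,y,z axes per mm in cm: [[0.0438, 0.0747, 0.05], [-0.0862, 0.0506, -0.0], [-0.0253, -0.0431, 0.0866]]
shift cm [ 1.033  1.881 -3.78 ] turn [0.001  0.0011 0.0004] | tcp bed [ 7.33 30.78 55.46] F bed [-0.3 -0.2  1. ] w 34.2 t 4.35
```

```bash
python3 -m jog '[{"gripper":40,"x":0.34,"y":0.63,"z":-1.26,"rx":0,"ry":0,"rz":0},{"gripper":40,"x":0.34,"y":0.63,"z":-1.26,"rx":0,"ry":0,"rz":0},{"gripper":40,"x":0.34,"y":0.62,"z":-1.26,"rx":0,"ry":0,"rz":0},{"gripper":40,"x":0,"y":0,"z":0,"rx":0,"ry":0,"rz":0}]'>/dev/null; python3 go.py 7 0 12|tail -1;  python3 -m jog '[{"gripper":40,"x":0.345,"y":-0.202,"z":0,"rx":0,"ry":0,"rz":0},{"gripper":40,"x":0.345,"y":-0.202,"z":0,"rx":0,"ry":0,"rz":0},{"gripper":40,"x":0,"y":0,"z":0,"rx":0,"ry":0,"rz":0}]'>/dev/null; python3 go.py 7 0 12|tail -1;python3 -m jog '[{"gripper":40,"x":0.172,"y":-0.101,"z":0,"rx":0,"ry":0,"rz":0},{"gripper":40,"x":0.172,"y":-0.101,"z":0,"rx":0,"ry":0,"rz":0}]'>/dev/null; python3 go.py 7 0 12|tail -1;
```

```text
shift cm [ 2.8   -1.71   0.074] turn [-0.0013 -0.0009 -0.0012] | tcp bed [ 7.13 32.81 11.07] F bed [-0.4  0.1  0.2] w 34.2 t 4.95
shift cm [ 2.039 -1.165 -0.022] turn [0.0011 0.0012 0.0006] | tcp bed [ 6.87 23.48 12.33] F bed [-0.2  0.4  0.7] w 34.3 t 5.33
shift cm [ 1.761 -1.023  0.014] turn [0.0004 0.0002 0.0001] | tcp bed [ 6.85 20.37 11.93] F bed [-0.2 -1.1  0.1] w 34.2 t 5.58
```

```bash
for i in 1 2; do python3 -m jog '[{"gripper":40,"x":0.172,"y":-0.101,"z":0,"rx":0,"ry":0,"rz":0},{"gripper":40,"x":0.172,"y":-0.101,"z":0,"rx":0,"ry":0,"rz":0},{"gripper":40,"x":0,"y":0,"z":0,"rx":0,"ry":0,"rz":0}]'>/dev/null; python3 go.py 7 0 12|tail -1;done; python3 -m jog '[{"gripper":40,"x":0.172,"y":-0.101,"z":0,"rx":0,"ry":0,"rz":0},{"gripper":40,"x":0.086,"y":-0.05,"z":0,"rx":0,"ry":0,"rz":0}]'>/dev/null; python3 go.py 7 0 12|tail -1
```

```text
shift cm [ 1.621 -0.982  0.061] turn [-0.0027 -0.0034 -0.0025] | tcp bed [ 6.92 18.95 11.34] F bed [0.5 3.7 4.4] w 34.4 t 5.95
shift cm [ 1.209 -0.752  0.06 ] turn [-0.0017 -0.0022 -0.0017] | tcp bed [ 7.01 14.23 11.29] F bed [1.2 2.8 1. ] w 34.1 t 6.33
shift cm [ 0.793 -0.48   0.027] turn [ 0.0004  0.0004 -0.    ] | tcp bed [ 6.98  9.27 11.7 ] F bed [ 1.   1.2 -1.7] w 34.2 t 6.58
```

```bash
python3 -m jog '[{"gripper":40,"x":0.13,"y":-0.076,"z":0,"rx":0,"ry":0,"rz":0},{"gripper":40,"x":0.086,"y":-0.05,"z":0,"rx":0,"ry":0,"rz":0}]'>/dev/null; python3 go.py 7 0 12|tail -1;  python3 -m jog '[{"gripper":40,"x":0.086,"y":-0.05,"z":0,"rx":0,"ry":0,"rz":0},{"gripper":40,"x":0,"y":0,"z":0,"rx":0,"ry":0,"rz":0}]'>/dev/null; python3 go.py 7 0 12|tail -1; python3 -m jog '[{"gripper":40,"x":0.086,"y":-0.05,"z":0,"rx":0,"ry":0,"rz":0},{"gripper":40,"x":0,"y":0,"z":0,"rx":0,"ry":0,"rz":0}]'>/dev/null; python3 go.py 7 0 12|tail -1
```

```text
shift cm [ 0.586 -0.352  0.019] turn [ 0.0003  0.0003 -0.0001] | tcp bed [ 6.96  6.84 11.8 ] F bed [ 0.6  2.5 -1.2] w 34.3 t 6.83
shift cm [ 0.502 -0.299  0.018] turn [0.0004 0.0004 0.0001] | tcp bed [ 6.94  5.85 11.83] F bed [ 0.2  2.1 -1.8] w 34.3 t 7.08
shift cm [ 0.43  -0.258  0.019] turn [ 0.0002  0.0002 -0.0001] | tcp bed [ 6.95  5.01 11.81] F bed [ 0.9  1.7 -1.3] w 34.1 t 7.33
```

```bash
python3 -m jog '[{"gripper":40,"x":0.086,"y":-0.05,"z":0,"rx":0,"ry":0,"rz":0},{"gripper":40,"x":0.086,"y":-0.05,"z":0,"rx":0,"ry":0,"rz":0}]'>/dev/null; python3 go.py 7 0 12|tail -1;  python3 -m jog '[{"gripper":40,"x":0.086,"y":-0.05,"z":0,"rx":0,"ry":0,"rz":0},{"gripper":40,"x":0,"y":0,"z":0,"rx":0,"ry":0,"rz":0}]'>/dev/null; python3 go.py 7 0 12|tail -1; python3 -m jog '[{"gripper":40,"x":0.086,"y":-0.05,"z":0,"rx":0,"ry":0,"rz":0},{"gripper":40,"x":0,"y":0,"z":0,"rx":0,"ry":0,"rz":0}]'>/dev/null; python3 go.py 7 0 12|tail -1
```

```text
shift cm [ 0.264 -0.161  0.019] turn [ 0.0001  0.     -0.0002] | tcp bed [ 6.95  3.09 11.8 ] F bed [ 0.4  2.8 -1.1] w 33.8 t 7.58
shift cm [ 0.224 -0.144  0.034] turn [-0.0004 -0.0008 -0.0007] | tcp bed [ 6.92  2.66 11.65] F bed [ 1.4  4.1 -1.5] w 34.0 t 7.83
shift cm [ 0.226 -0.146  0.049] turn [-0.0015 -0.0023 -0.0016] | tcp bed [ 6.85  2.69 11.52] F bed [0.5 6.6 1.6] w 34.4 t 8.07
```

```bash
python3 -m jog '[{"gripper":40,"x":0.1,"y":-0.06,"z":0,"rx":0,"ry":0,"rz":0},{"gripper":40,"x":0,"y":0,"z":0,"rx":0,"ry":0,"rz":0}]'>/dev/null; python3 go.py 7 0 12|tail -1; python3 -m jog '[{"gripper":40,"x":0,"y":0,"z":0,"rx":0,"ry":0,"rz":0}]'>/dev/null; python3 go.py 7 0 12|tail -1
```

```text
shift cm [ 0.228 -0.155  0.063] turn [-0.0029 -0.004  -0.0029] | tcp bed [ 6.84  2.76 11.36] F bed [0.7 9.3 3.6] w 34.4 t 8.32
shift cm [ 0.226 -0.157  0.061] turn [-0.0027 -0.0039 -0.0029] | tcp bed [ 6.88  2.74 11.37] F bed [0.3 8.9 3.5] w 34.4 t 8.45
```

The lid stopped gently, with the TCP at bed y of about 2.7 and 9 N. I'll centre on the handle and close on it for a precise reading of its position.

```bash
python3 -m jog '[{"gripper":40,"x":-0.56,"y":0.33,"z":0,"rx":0,"ry":0,"rz":0},{"gripper":40,"x":-0.56,"y":0.33,"z":0,"rx":0,"ry":0,"rz":0},{"gripper":40,"x":0,"y":0,"z":0,"rx":0,"ry":0,"rz":0}]'>/dev/null; python3 go.py 7 12.9 12|tail -1
```

```text
shift cm [-0.025  0.058 -0.001] turn [0.0015 0.0011 0.0011] | tcp bed [ 6.68 12.39 12.19] F bed [ 0.7 -0.2  0.4] w 34.2 t 8.82
```

```bash
python3 -m jog '[{"gripper":30,"x":-0.043,"y":0.025,"z":0,"rx":0,"ry":0,"rz":0},{"gripper":5,"x":0,"y":0,"z":0,"rx":0,"ry":0,"rz":0},{"gripper":5,"x":0,"y":0,"z":0,"rx":0,"ry":0,"rz":0},{"gripper":5,"x":0,"y":0,"z":0,"rx":0,"ry":0,"rz":0}]'>/dev/null; python3 go.py 7 12.9 12|tail -1;python3 -m jog '[{"gripper":5,"x":0.086,"y":-0.05,"z":0,"rx":0,"ry":0,"rz":0},{"gripper":5,"x":0,"y":0,"z":0,"rx":0,"ry":0,"rz":0}]'|tail -1; python3 go.py 7 12.9 12|tail -1
```

```text
shift cm [-0.002  0.019 -0.004] turn [0.0008 0.0008 0.0005] | tcp bed [ 6.89 12.79 12.11] F bed [0.4 0.4 3.7] w 13.1 t 9.32
grip_force: 60.0
shift cm [-0.001  0.019 -0.005] turn [-0.0004 -0.0006 -0.0005] | tcp bed [ 6.89 12.8  12.12] F bed [1.4 2.3 7.8] w 13.5 t 9.57
```

```bash
python3 -m jog '[{"gripper":45,"x":0,"y":0,"z":0,"rx":0,"ry":0,"rz":0},{"gripper":45,"x":0,"y":0,"z":0,"rx":0,"ry":0,"rz":0},{"gripper":60,"x":-0.63,"y":-1.08,"z":2.165,"rx":0,"ry":0,"rz":0},{"gripper":60,"x":-0.63,"y":-1.08,"z":2.165,"rx":0,"ry":0,"rz":0},{"gripper":60,"x":0,"y":0,"z":5,"rx":0,"ry":0,"rz":0},{"gripper":60,"x":1.3,"y":5,"z":0,"rx":-0.15,"ry":0.088,"rz":0},{"gripper":60,"x":1.3,"y":5,"z":0,"rx":-0.15,"ry":0.088,"rz":0},{"gripper":60,"x":1.3,"y":5,"z":0,"rx":-0.15,"ry":0.088,"rz":0},{"gripper":60,"x":1.3,"y":5,"z":0,"rx":0,"ry":0,"rz":0},{"gripper":60,"x":1.3,"y":5,"z":0,"rx":0,"ry":0,"rz":0},{"gripper":60,"x":1.3,"y":5,"z":0,"rx":0,"ry":0,"rz":0},{"gripper":60,"x":0,"y":0,"z":0,"rx":0,"ry":0,"rz":0},{"gripper":60,"x":0,"y":0,"z":0,"rx":0,"ry":0,"rz":0}]'; cat > pin.py <<'E'
from go import *
import sys
need(np.array([float(v) for v in sys.argv[1:4]]),0)
E
python3 pin.py 532 241.7 29
```

```text
time: 11.2
eef_pos: [515.6, 131.0, 166.7]
orientation: [-0.046, 0.865, 0.497, 0.049]
wrist_force: [-0.2, -0.0, 0.0]
gripper_width: 51.2
grip_force: 0.0
shift cm [  1.641  11.073 -13.766] turn [-0.1288  0.0393 -0.0024] | tcp bed [253.28  89.02 -27.03] F bed [-0.1  0.2  0.1] w 51.2 t 11.2
```

```bash
python3 - <<'E'
from rig import cams
from geo import *
t=cams.camera("top")["frame"];s=cams.camera("scene")["frame"];cv2.imwrite("pics/top2.png",t);cv2.imwrite("pics/scene2.png",s)
a=cv2.resize(t[185:285,170:360],(760,400),interpolation=cv2.INTER_CUBIC);cv2.imwrite("pics/top2c.png",a)
E
```

```text
(no output)
```

View pics/top2c.png

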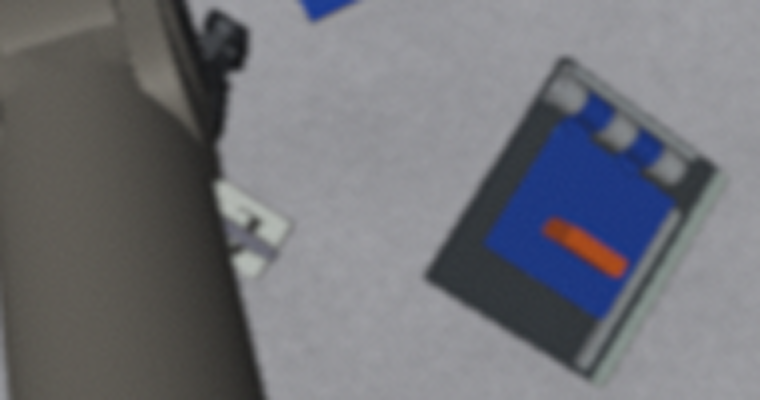

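The knuckles now lie in one line: silver and blue alternate from about (568,92) to (668,168) in the crop. Next is the pin.

```bash
python3 -m jog '[{"gripper":60,"x":0.55,"y":3.7,"z":0,"rx":-0.065,"ry":0.02,"rz":0},{"gripper":60,"x":0.55,"y":3.7,"z":0,"rx":-0.064,"ry":0.019,"rz":-0.002},{"gripper":60,"x":0.55,"y":3.7,"z":0,"rx":0,"ry":0,"rz":0},{"gripper":60,"x":0,"y":0,"z":-4.5,"rx":0,"ry":0,"rz":0},{"gripper":60,"x":0,"y":0,"z":-4,"rx":0,"ry":0,"rz":0},{"gripper":60,"x":0,"y":0,"z":0,"rx":0,"ry":0,"rz":0}]'>/dev/null; python3 pin.py 532 241.7 29
```

```text
shift cm [ 0.147  0.249 -5.018] turn [ 0.0033 -0.0052  0.002 ] | tcp bed [ 296.93  130.93 -153.25] F bed [-0.9 -1.1  0.9] w 51.1 t 12.05
```

```bash
python3 -m jog '[{"gripper":60,"x":0.147,"y":0.249,"z":-2.5,"rx":0.0033,"ry":-0.0052,"rz":0.002},{"gripper":60,"x":0,"y":0,"z":-2.5,"rx":0,"ry":0,"rz":0},{"gripper":60,"x":0,"y":0,"z":0,"rx":0,"ry":0,"rz":0}]'>/dev/null; python3 pin.py 532 241.7 29; python3 -m jog '[{"gripper":40,"x":0,"y":0,"z":0,"rx":0,"ry":0,"rz":0},{"gripper":5,"x":0,"y":0,"z":0,"rx":0,"ry":0,"rz":0},{"gripper":5,"x":0,"y":0,"z":0,"rx":0,"ry":0,"rz":0},{"gripper":5,"x":0,"y":0,"z":0,"rx":0,"ry":0,"rz":0},{"gripper":5,"x":0,"y":0,"z":0,"rx":0,"ry":0,"rz":0}]'; python3 pin.py 532 241.7 29
```

```text
shift cm [-0.21  -0.192 -0.337] turn [-0.0027  0.0055 -0.0005] | tcp bed [ 278.38  130.08 -196.58] F bed [-1.1  0.2  0.3] w 51.1 t 12.43
time: 13.05
eef_pos: [535.2, 245.4, 33.9]
orientation: [0.0, 0.867, 0.498, 0.005]
wrist_force: [-0.5, -0.3, 6.6]
gripper_width: 14.9
grip_force: 60.0
shift cm [-0.318 -0.37  -0.488] turn [-0.0043  0.0091 -0.0021] | tcp bed [ 280.94  130.05 -196.32] F bed [2.9 0.3 6. ] w 14.9 t 13.05
```

```bash
python3 -m jog '[{"gripper":5,"x":0,"y":0,"z":2,"rx":0,"ry":0,"rz":0},{"gripper":5,"x":0,"y":0,"z":4,"rx":0,"ry":0,"rz":0},{"gripper":5,"x":0,"y":0,"z":5,"rx":0,"ry":0,"rz":0},{"gripper":5,"x":0,"y":0,"z":5,"rx":0,"ry":0,"rz":0},{"gripper":5,"x":0,"y":0,"z":0,"rx":0,"ry":0,"rz":0}]'; python3 go.py 286 -68.2 -1.1
```

```text
time: 13.68
eef_pos: [536.4, 247.0, 197.8]
orientation: [0.0, 0.867, 0.498, 0.009]
wrist_force: [-0.4, -0.2, -1.7]
gripper_width: 15.1
grip_force: 59.0
bed x,y,z axes per mm in cm: [[0.0438, 0.0747, 0.05], [-0.0862, 0.0506, -0.0], [-0.0253, -0.0431, 0.0866]]
shift cm [ 12.257 -18.24    0.769] turn [ 4.438e-01 -2.490e-01  2.000e-04] | tcp bed [364.65 129.84 -55.39] F bed [-1.2  0.3 -1.3] w 15.1 t 13.68
```

```bash
python3 -m jog '[{"gripper":5,"x":0,"y":0,"z":0.77,"rx":0.124,"ry":-0.071,"rz":0},{"gripper":5,"x":0,"y":0,"z":0,"rx":0.124,"ry":-0.071,"rz":0},{"gripper":5,"x":2.45,"y":-3.65,"z":0,"rx":0.098,"ry":-0.0535,"rz":0},{"gripper":5,"x":2.45,"y":-3.65,"z":0,"rx":0.098,"ry":-0.0535,"rz":0},{"gripper":5,"x":2.45,"y":-3.65,"z":0,"rx":0,"ry":0,"rz":0},{"gripper":5,"x":2.45,"y":-3.65,"z":0,"rx":0,"ry":0,"rz":0},{"gripper":5,"x":2.45,"y":-3.64,"z":0,"rx":0,"ry":0,"rz":0},{"gripper":5,"x":0,"y":0,"z":0,"rx":0,"ry":0,"rz":0},{"gripper":5,"x":0,"y":0,"z":0,"rx":0,"ry":0,"rz":0}]'>/dev/null; python3 go.py 286 -68.2 -1.1|tail -1
```

```text
shift cm [0.382 0.147 0.662] turn [ 0.0035 -0.0115 -0.003 ] | tcp bed [279.91 -65.65  -5.23] F bed [-1.3  0.  -2.3] w 14.9 t 14.8
```

```bash
python3 -m jog '[{"gripper":5,"x":0.382,"y":0.147,"z":0.662,"rx":0.0035,"ry":-0.0115,"rz":-0.003},{"gripper":5,"x":0,"y":0,"z":0,"rx":0,"ry":0,"rz":0},{"gripper":5,"x":0,"y":0,"z":0,"rx":0,"ry":0,"rz":0}]'>/dev/null; python3 go.py 286 -68.2 -1.1|tail -1
cat > ov.py <<'E'
from go import *
from rig import cams
import sys
s=env.read_state();T=rot(s['orientation']);tcp=s['eef_pos']
Z=float(sys.argv[2]) if len(sys.argv)>2 else 14.1
G=44.8
pt=lambda x,y=0:tcp+T.apply([x-G,y,-Z])      # pin frame point (pin x = tool x)
out=[]
for n,w in (('top',(300,170,80,60)),('scene',(295,150,80,60))):
    f=cams.camera(n)["frame"];cv2.imwrite(f'pics/{n}_{sys.argv[1]}.png',f)
    pp=proj(n,np.array([pt(-126),pt(0)]));hp=proj(n,np.array([bed(-37,-68.2,13),bed(75,-68.2,13)]))
    c=np.mean([pp[0],hp[1]],0).astype(int);x0,y0=c[0]-33,c[1]-25
    im=cv2.resize(f[y0:y0+50,x0:x0+66],None,fx=6,fy=6,interpolation=cv2.INTER_CUBIC)
    for q,col in((pp,(0,255,0)),(hp,(0,255,255))):
        q=(q-[x0,y0]+.5)*6-.5;cv2.line(im,*[tuple(int(round(k*16)) for k in v) for v in q],col,1,cv2.LINE_AA,4)
    out.append(im);print(n,(x0,y0),np.round(pp,1).tolist(),np.round(hp,1).tolist())
cv2.imwrite(f'pics/ov_{sys.argv[1]}.png',np.hstack(out))
E
python3 ov.py a
```

```text
shift cm [-0.106 -0.001 -0.126] turn [ 0.0011  0.003  -0.0001] | tcp bed [ 2.8711e+02 -6.9110e+01 -2.8000e-01] F bed [-1.  -0.5 -0.7] w 14.9 t 15.18
top (np.int64(270), np.int64(176)) [[297.9, 197.1], [259.9, 169.8]] [[338.6, 227.0], [309.2, 205.8]]
scene (np.int64(281), np.int64(177)) [[314.1, 204.1], [311.9, 217.1]] [[316.6, 191.2], [315.1, 200.6]]
```

View pics/ov_a.png

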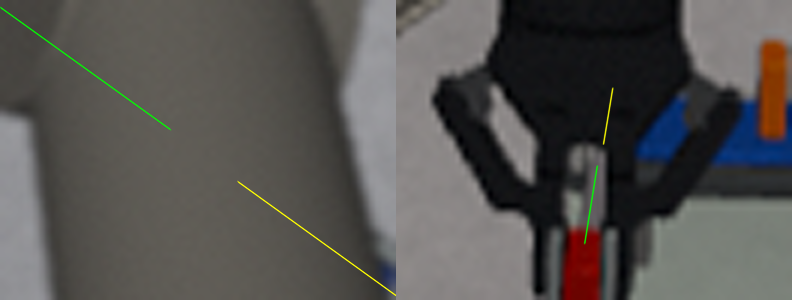

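```bash
python3 -m jog '[{"gripper":5,"x":-0.6,"y":-0.935,"z":-0.688,"rx":0.0011,"ry":0.003,"rz":0},{"gripper":5,"x":-0.6,"y":-0.935,"z":-0.688,"rx":0,"ry":0,"rz":0},{"gripper":5,"x":0,"y":0,"z":0,"rx":0,"ry":0,"rz":0},{"gripper":5,"x":0,"y":0,"z":0,"rx":0,"ry":0,"rz":0}]'>/dev/null; python3 go.py 256 -68.2 -1.1|tail -1;python3 -m jog '[{"gripper":5,"x":0,"y":0,"z":0,"rx":0,"ry":0,"rz":0}]'>/dev/null; python3 go.py 256 -68.2 -1.1|tail -1
```

```text
shift cm [-0.263 -0.293 -0.233] turn [-0.0008 -0.0001  0.0016] | tcp bed [260.51 -68.99  -1.01] F bed [-1.   0.2 -2. ] w 14.8 t 15.78
shift cm [-0.283 -0.354 -0.267] turn [-0.0007  0.0005  0.0006] | tcp bed [261.22 -68.85  -1.03] F bed [-0.6  0.4 -1.7] w 14.9 t 15.9
```

```bash
python3 -m jog '[{"gripper":5,"x":-0.25,"y":-0.365,"z":-0.26,"rx":0,"ry":0,"rz":0},{"gripper":5,"x":-0.25,"y":-0.365,"z":-0.26,"rx":0,"ry":0,"rz":0},{"gripper":5,"x":0,"y":0,"z":0,"rx":0,"ry":0,"rz":0},{"gripper":5,"x":0,"y":0,"z":0,"rx":0,"ry":0,"rz":0}]'>/dev/null; python3 go.py 246 -68.2 -1.1|tail -1; for i in 1 2 ; do python3 -m jog '[{"gripper":5,"x":-0.088,"y":-0.149,"z":-0.1,"rx":0,"ry":0,"rz":0},{"gripper":5,"x":0,"y":0,"z":0,"rx":0,"ry":0,"rz":0}]'>/dev/null; python3 go.py 240 -68.2 -1.1|tail -1; done
```

```text
shift cm [-0.197 -0.321 -0.21 ] turn [-0.0005 -0.0001  0.0013] | tcp bed [250.32 -68.27  -1.16] F bed [-1.1  0.1 -2.6] w 14.8 t 16.4
shift cm [-0.363 -0.609 -0.399] turn [-0.0003 -0.0003  0.0012] | tcp bed [248.14 -68.25  -1.19] F bed [-1.4 -0.8 -1.5] w 14.8 t 16.65
shift cm [-0.269 -0.453 -0.291] turn [-0.0003 -0.0005  0.0013] | tcp bed [246.01 -68.23  -1.21] F bed [-0.7  0.5 -2.7] w 14.8 t 16.9
```

```bash
for i in 1 2 3 ; do python3 -m jog '[{"gripper":5,"x":-0.088,"y":-0.149,"z":-0.1,"rx":0,"ry":0,"rz":0},{"gripper":5,"x":0,"y":0,"z":0,"rx":0,"ry":0,"rz":0}]'>/dev/null; python3 go.py 230 -68.2 -1.1|tail -1; done
```

```text
shift cm [-0.623 -1.049 -0.695] turn [-0.0003 -0.0004  0.0013] | tcp bed [244.04 -68.26  -1.18] F bed [-1.4  0.3 -1.5] w 14.5 t 17.15
shift cm [-0.533 -0.898 -0.594] turn [-0.0003 -0.0004  0.0014] | tcp bed [242.01 -68.25  -1.17] F bed [-1.4  0.4 -1.2] w 15.0 t 17.4
shift cm [-0.443 -0.752 -0.492] turn [-0.0003 -0.0005  0.0013] | tcp bed [240.02 -68.21  -1.2 ] F bed [-0.9  0.4 -1.5] w 14.9 t 17.65
```

```bash
for i in 1 2 3 4; do python3 -m jog '[{"gripper":5,"x":-0.088,"y":-0.149,"z":-0.1,"rx":0,"ry":0,"rz":0},{"gripper":5,"x":-0.088,"y":-0.149,"z":-0.1,"rx":0,"ry":0,"rz":0}]'>/dev/null; python3 go.py 230 -68.2 -1.1|tail -1; done
```

```text
shift cm [-0.276 -0.47  -0.304] turn [-0.0004 -0.0001  0.0011] | tcp bed [236.25 -68.2   -1.19] F bed [-1.7  0.  -2.3] w 15.0 t 17.9
shift cm [-0.097 -0.175 -0.102] turn [-0.0005 -0.0002  0.001 ] | tcp bed [232.24 -68.15  -1.22] F bed [-0.6  0.3 -2.6] w 15.0 t 18.15
shift cm [0.075 0.128 0.096] turn [-0.0005 -0.0001  0.0011] | tcp bed [228.24 -68.2   -1.19] F bed [-0.4  0.2 -2.2] w 14.9 t 18.4
shift cm [0.253 0.427 0.298] turn [-0.0004 -0.0002  0.0011] | tcp bed [224.21 -68.18  -1.2 ] F bed [-0.4  0.7 -2.4] w 15.2 t 18.65
```

```bash
for i in 1 2 3 4; do python3 -m jog '[{"gripper":5,"x":-0.088,"y":-0.149,"z":-0.1,"rx":0,"ry":0,"rz":0},{"gripper":5,"x":-0.088,"y":-0.149,"z":-0.1,"rx":0,"ry":0,"rz":0}]'>/dev/null; python3 go.py 214 -68.2 -1.1|tail -1; done; python3 ov.py b
```

```text
shift cm [-0.272 -0.469 -0.302] turn [-0.0004 -0.0002  0.0011] | tcp bed [220.21 -68.17  -1.19] F bed [-0.2  0.4 -2.7] w 15.0 t 18.9
shift cm [-0.098 -0.17  -0.103] turn [-0.0004 -0.0001  0.0011] | tcp bed [216.21 -68.19  -1.19] F bed [-0.7  0.4 -1.9] w 14.7 t 19.15
shift cm [0.066 0.13  0.089] turn [-0.0003  0.0002  0.0011] | tcp bed [212.3  -68.29  -1.14] F bed [-0.9 -0.3 -1.4] w 14.7 t 19.4
shift cm [0.248 0.428 0.293] turn [-0.0003  0.      0.0011] | tcp bed [208.25 -68.23  -1.17] F bed [-0.4 -0.1 -2.2] w 14.7 t 19.65
top (np.int64(281), np.int64(184)) [[319.3, 213.2], [283.9, 187.6]] [[338.6, 227.0], [309.2, 205.8]]
scene (np.int64(282), np.int64(173)) [[315.7, 197.3], [313.7, 209.0]] [[316.6, 191.2], [315.1, 200.6]]
```

View pics/ov_b.png

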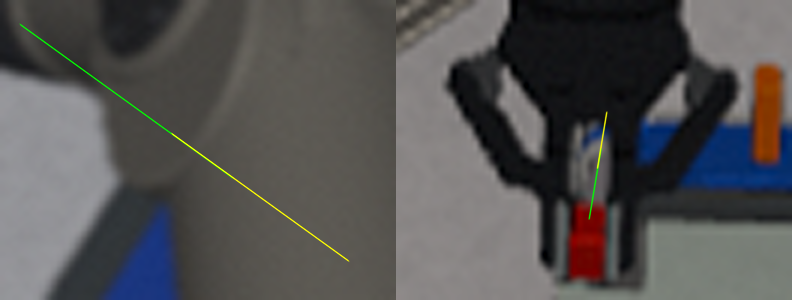

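```bash
for i in 1 2 3 4; do python3 -m jog '[{"gripper":5,"x":-0.131,"y":-0.224,"z":-0.15,"rx":0,"ry":0,"rz":0},{"gripper":5,"x":-0.131,"y":-0.224,"z":-0.15,"rx":0,"ry":0,"rz":0}]'>/dev/null; python3 go.py 214 -68.2 -1.1|tail -1; done
```

```text
shift cm [0.515 0.876 0.596] turn [-0.0003 -0.      0.001 ] | tcp bed [202.22 -68.19  -1.18] F bed [-1.4 -0.9 -1.6] w 14.8 t 20.0
shift cm [0.784 1.33  0.905] turn [-0.0004 -0.0002  0.0012] | tcp bed [196.1  -68.17  -1.21] F bed [-1.  -0.9 -1.8] w 15.1 t 20.25
shift cm [1.047 1.774 1.202] turn [-0.0004 -0.0002  0.0011] | tcp bed [190.15 -68.15  -1.21] F bed [ 0.1 -0.4 -1.6] w 14.7 t 20.5
shift cm [1.311 2.225 1.504] turn [-0.0004 -0.0003  0.0011] | tcp bed [184.12 -68.16  -1.21] F bed [-0.5  0.1 -2.2] w 15.0 t 20.75
```

```bash
for i in 1 2 3 4 5; do python3 -m jog '[{"gripper":5,"x":-0.131,"y":-0.224,"z":-0.15,"rx":0,"ry":0,"rz":0},{"gripper":5,"x":-0.131,"y":-0.224,"z":-0.15,"rx":0,"ry":0,"rz":0}]'>/dev/null; python3 go.py 214 -68.2 -1.1|tail -1; done
```

```text
shift cm [1.575 2.667 1.803] turn [-0.0004 -0.0003  0.0011] | tcp bed [178.16 -68.11  -1.23] F bed [-1.2 -0.2 -2.1] w 14.7 t 21.0
shift cm [1.838 3.119 2.105] turn [-0.0004 -0.0004  0.0011] | tcp bed [172.12 -68.13  -1.23] F bed [-0.6  0.4 -1.8] w 14.8 t 21.25
shift cm [2.093 3.567 2.401] turn [-0.0003 -0.0001  0.0011] | tcp bed [166.18 -68.21  -1.21] F bed [-0.7 -1.  -1.9] w 14.8 t 21.5
shift cm [2.351 4.015 2.697] turn [-0.0003 -0.0001  0.0011] | tcp bed [160.22 -68.25  -1.19] F bed [-0.2 -0.3 -3.3] w 14.7 t 21.75
shift cm [2.614 4.465 2.999] turn [-0.0004 -0.0001  0.0011] | tcp bed [154.2  -68.26  -1.2 ] F bed [-0.5 -0.4 -1.7] w 14.8 t 22.0
```

```bash
for i in 1 2 3 4; do python3 -m jog '[{"gripper":5,"x":-0.131,"y":-0.224,"z":-0.15,"rx":0,"ry":0,"rz":0},{"gripper":5,"x":-0.131,"y":-0.224,"z":-0.15,"rx":0,"ry":0,"rz":0}]'>/dev/null; python3 go.py 120 -68.2 -1.1|tail -1; done;  for i in 1 2; do python3 -m jog '[{"gripper":5,"x":-0.088,"y":-0.149,"z":-0.1,"rx":0,"ry":0,"rz":0},{"gripper":5,"x":0,"y":0,"z":0,"rx":0,"ry":0,"rz":0}]'>/dev/null; python3 go.py 120 -68.2 -1.1|tail -1; done
```

```text
shift cm [-1.242 -2.111 -1.4  ] turn [-0.0004 -0.0002  0.0011] | tcp bed [148.21 -68.23  -1.22] F bed [-0.8 -1.1 -2.1] w 15.1 t 22.25
shift cm [-0.974 -1.663 -1.096] turn [-0.0004 -0.0003  0.0011] | tcp bed [142.17 -68.18  -1.25] F bed [-0.7 -0.8 -1.9] w 14.5 t 22.5
shift cm [-0.712 -1.213 -0.798] turn [-0.0004 -0.0003  0.0011] | tcp bed [136.17 -68.2   -1.22] F bed [-1.  -0.5 -2.9] w 14.9 t 22.75
shift cm [-0.451 -0.768 -0.496] turn [-0.0004 -0.0003  0.0011] | tcp bed [130.2  -68.2   -1.25] F bed [-1.1 -0.9 -2.5] w 14.8 t 23.0
shift cm [-0.356 -0.605 -0.386] turn [-0.0003 -0.0005  0.0013] | tcp bed [128.02 -68.21  -1.27] F bed [-0.7 -1.2 -1.9] w 14.7 t 23.25
shift cm [-0.275 -0.468 -0.296] turn [-0.0003 -0.0004  0.0012] | tcp bed [126.18 -68.21  -1.25] F bed [-1.7 -0.2 -2.6] w 15.3 t 23.5
```

```bash
for i in 1 2 3 4; do python3 -m jog '[{"gripper":5,"x":-0.066,"y":-0.112,"z":-0.075,"rx":0,"ry":0,"rz":0},{"gripper":5,"x":0,"y":0,"z":0,"rx":0,"ry":0,"rz":0}]'>/dev/null; python3 go.py 120 -68.2 -1.1|tail -1; done
```

```text
shift cm [-0.212 -0.359 -0.224] turn [-0.0003 -0.0003  0.0012] | tcp bed [124.73 -68.21  -1.24] F bed [-1.2 -0.5 -1.5] w 14.7 t 23.75
shift cm [-0.146 -0.244 -0.147] turn [-0.0003 -0.0004  0.0012] | tcp bed [123.2  -68.23  -1.24] F bed [-1.4 -0.4 -1.6] w 14.8 t 24.0
shift cm [-0.084 -0.133 -0.075] turn [-0.0003 -0.0003  0.0012] | tcp bed [121.73 -68.25  -1.24] F bed [-1.5  0.6 -1.6] w 15.0 t 24.25
shift cm [-0.014 -0.018  0.001] turn [-0.0004 -0.0004  0.0013] | tcp bed [120.19 -68.23  -1.22] F bed [-1.4 -0.1 -2.2] w 15.0 t 24.5
```

```bash
for i in 1 2 3 4; do python3 -m jog '[{"gripper":5,"x":-0.066,"y":-0.112,"z":-0.075,"rx":0,"ry":0,"rz":0},{"gripper":5,"x":0,"y":0,"z":0,"rx":0,"ry":0,"rz":0}]'>/dev/null; python3 go.py 120 -68.2 -1.1|tail -1; done
```

```text
shift cm [0.012 0.025 0.03 ] turn [-0.001   0.0003  0.0008] | tcp bed [119.61 -68.22  -1.22] F bed [ 1.4  0.1 -1.1] w 15.1 t 24.75
shift cm [0.016 0.031 0.031] turn [-0.002   0.0015  0.0001] | tcp bed [119.54 -68.22  -1.19] F bed [ 5.2  1.4 -0.8] w 14.7 t 25.0
shift cm [0.02  0.033 0.028] turn [-0.0033  0.0025 -0.0006] | tcp bed [119.52 -68.19  -1.15] F bed [8.4 1.8 0.6] w 15.1 t 25.25
shift cm [0.023 0.033 0.026] turn [-0.0044  0.0036 -0.0012] | tcp bed [119.52 -68.17  -1.13] F bed [10.7  0.8  1. ] w 14.9 t 25.5
```

```bash
python3 -m jog '[{"gripper":5,"x":0.131,"y":0.224,"z":0.15,"rx":0,"ry":0,"rz":0},{"gripper":5,"x":0,"y":0,"z":0,"rx":0,"ry":0,"rz":0}]'>/dev/null; python3 go.py 120 -68.2 -1.1|tail -1; python3 -m jog '[{"gripper":60,"x":0,"y":0,"z":0,"rx":0,"ry":0,"rz":0},{"gripper":60,"x":0,"y":0,"z":0,"rx":0,"ry":0,"rz":0},{"gripper":60,"x":0,"y":0,"z":0,"rx":0,"ry":0,"rz":0},{"gripper":60,"x":-0.25,"y":-0.43,"z":0.87,"rx":0,"ry":0,"rz":0},{"gripper":60,"x":-0.76,"y":-1.29,"z":2.6,"rx":0,"ry":0,"rz":0},{"gripper":60,"x":-0.76,"y":-1.29,"z":2.6,"rx":0,"ry":0,"rz":0},{"gripper":60,"x":0,"y":0,"z":5,"rx":0,"ry":0,"rz":0},{"gripper":60,"x":0,"y":0,"z":5,"rx":0,"ry":0,"rz":0},{"gripper":60,"x":-3,"y":5,"z":2,"rx":0,"ry":0,"rz":0},{"gripper":60,"x":-3,"y":5,"z":0,"rx":0,"ry":0,"rz":0},{"gripper":60,"x":-3,"y":5,"z":0,"rx":0,"ry":0,"rz":0},{"gripper":60,"x":-3,"y":5,"z":0,"rx":0,"ry":0,"rz":0},{"gripper":60,"x":-3,"y":5,"z":0,"rx":0,"ry":0,"rz":0},{"gripper":60,"x":0,"y":0,"z":0,"rx":0,"ry":0,"rz":0}]'; python3 - <<'E'
from rig import cams
import cv2,numpy as np
t=cams.camera("top")["frame"];s=cams.camera("scene")["frame"]
a=cv2.resize(t[185:285,265:365],(400,400),interpolation=cv2.INTER_CUBIC)
b=cv2.resize(s[165:245,300:380],(400,400),interpolation=cv2.INTER_CUBIC)
cv2.imwrite("pics/end.png",np.hstack([a,b]))
E
```

```text
shift cm [0.018 0.029 0.033] turn [-0.0019  0.0015 -0.    ] | tcp bed [119.54 -68.19  -1.22] F bed [ 6.5  0.6 -0.4] w 14.7 t 25.75
time: 27.5
eef_pos: [415.1, 161.9, 301.2]
orientation: [-0.126, 0.837, 0.483, 0.223]
wrist_force: [0.4, -1.1, -0.8]
gripper_width: 51.3
grip_force: 0.0
```

View pics/end.png

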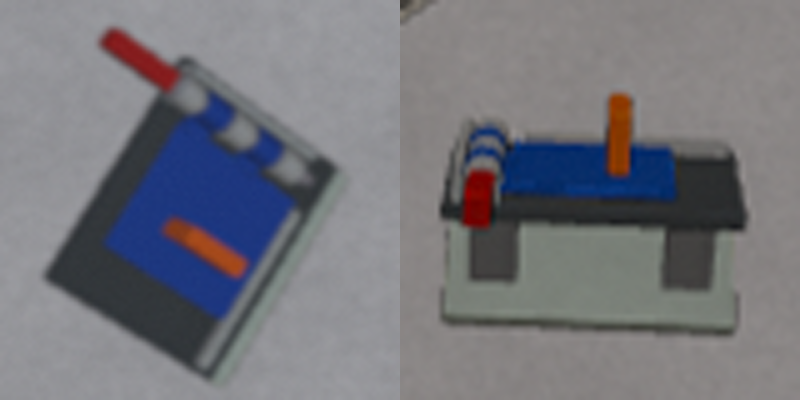

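The final picture shows the pin in the hinge. Its red handle starts right at the topmost knuckle, near (175,85), the tip shows below the last knuckle near (305,178), and the lid lies square on the bed. The arm is clear of everything.

```bash
python3 -c "
from rig import hand_in
print(hand_in())"
```

```text
the job is handed in; nothing more can be done
None
```

The lid was slid gently against its stop (about 9 N), the pin was slid through all five knuckles until its shoulder was home (about 11 N) and let go, and the job was handed in at about 27.5 s; no verdict came back.

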